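# Split the nested parts cups and sort them by size

## Robot

A 6-joint arm with a two-finger parallel gripper is mounted at the origin on the work surface. World frame = base frame: x ahead of the robot, y to its left, z up, the work surface at z = 0. Lengths are in m, angles in degrees, forces in N, time in s.
With the tool pointing down it reaches from about 0.4 to 0.825 m from the base axis. Payload 7 kg.
Tool frame: the origin (TCP) lies on the centre line of the jaws, within the pads' length; the fingertips stand 8 mm ahead of it and the grasp point (between the pads) lies 11 mm behind it; z points along the fingers, y is the line along which they close (so a half turn about z gives the same grasp; the last joint's range is limited). The gripper opens to 88 mm and grips with 3 to 60 N. Pads are 19 mm wide; open, the fingers measure 130 mm over their backs; the gripper's body (78 mm by 193 mm) begins 47 mm behind the grasp point.
Start: joints at [92.596, 20.546, 0.682, 0, -70.136, -16.507], TCP at [0.162, 0.655, 0.235] pointing down, gripper open.
Joint ranges: [-176.03, 176.03], [-82.01, 121.73], [-58.28, 71.71], [-173.87, 95.51], [-174.79, -0.11], [-173.66, 173.66]. Speed limits (degrees/s): [136.94, 136.94, 172.46, 180, 180, 180].

## Interface

Orientations are given as [roll, pitch, yaw] about the fixed x, y, z axes, in that order (R = Rz(yaw) Ry(pitch) Rx(roll)).
In Python, from plant import ctrl, vision gives the robot as it stands. The module is installed in compiled form; this text tells all that it offers.
- The arm moves only by the tool move_arm, never from a script. Its argument "moves" is one flat list of numbers, 7 for each row, row after row: the finger opening in cm, from 0 to 8.76, then the shift along the tool's x, y, z in cm, then the turn, a rotation vector about the tool's x, y, z in rad. A call has 1 to 8 rows; each row shifts and turns the commanded pose from where the row before left it, along the tool's axes as they then stand; what a row does not reach is not made up. A row lasts 1/10 s, in which the tool goes at most 50 mm and 8.59 degrees, less where a joint would pass 70% of its speed; a pose out of reach is approached as far as the arm can. A call with a gripper value outside its range is refused whole. The fingers move at their own pace and stop on an object; the grip force is fixed at half the most. Time passes only in rows, so rows that do not move let the fingers close. It gives the time, the measured TCP pose, the force, the opening and the grip force at its end, in the units of the state.
- ctrl.get_obs(): the state, without advancing time (a new reading comes with each control period).
- vision.snapshot(name): name is "side" or "top"; returns (picture, depth): 384x512x3 uint8, red, green, blue; 384x512 float32, m along the optical axis (not along the pixel's ray), 0 where there is no reading.
- vision.camera_model(name): a dict with "vertical_fov" (degrees; the focal length in pixels is half the picture's height over the tangent of half this angle, whatever the lens; pixels are square), "cx", "cy" (the principal point, pixels), "cam_to_world" (4x4, takes a point from camera to world coordinates). Camera axes: x right, y down, z forward; pixel columns grow to the right and rows downward; lengths in m; the calibration is good to about 2 mm. A picture is of the moment at which its call begins. camera_model takes no time and is no camera call.
- ctrl.close_job(): hands the job in; it is judged then, once.
The state is a dict: "clock": time; "joint_pos": joint angles; "qvel": joint speeds; "tau": joint torques, N m; "tool_pos": TCP position; "orientation": TCP orientation; "force": force on the tool from outside, world axes, zero at the start; "moment": the same for the moment, N m; "opening": finger opening in m; "gripper_force": force on a finger pad.
Only numpy, scipy, OpenCV 4.12 (cv2) and the standard library are available. Lean on these libraries where they do the work, as an engineer would, in place of code of your own. Each camera call takes 0.05 s, during which the arm holds its last target. There are 200 camera calls.

## Task

Pull the two blue parts cups out of the black cup they are nested in and sort them by size: stand the small blue cup in the smaller empty metal dish and the middle-sized blue cup in the larger empty metal dish, both upright on the dish floor and let go. The dish with nuts in it is already in use and the black cup is screwed to the bench.

Things in the scene. Friction and masses are not known exactly. Their poses are not given: they have to be found in the camera images.
- cup_small: Small blue round cup, open on top, straight-sided: outer diameter 36 mm, height 56 mm, wall 4 mm, about 50 g. Origin: centre of its underside; z up. It starts upright inside cup_medium, nested 24 mm deep, its top 32 mm standing out, held by sprung ribs; a straight upward pull of a few newtons frees it and cup_medium stays behind (it may rise 2 mm).
- cup_medium: Middle-sized blue round cup, straight: outer diameter 50 mm, height 62 mm, raised floor 38 mm up, about 150 g. Origin: centre of its underside; z up. It starts upright in the fixed black cup (outer diameter 64, height 66 mm), its underside 36 mm above the bench, nested 30 mm deep, its top 32 mm standing out, held by stiffer ribs; a straight upward pull of 5 to 12 N frees it.
- dish_small: Smaller empty round metal dish, fixed on the bench: inside diameter 62 mm, outer 70 mm, rim 10 mm high, floor 4 mm above the bench. Origin: centre of its underside, on the bench; z up. The small cup belongs in it.
- dish_medium: Larger empty round metal dish, fixed on the bench: inside diameter 76 mm, outer 84 mm, rim 10 mm high, floor 4 mm above the bench. Origin: centre of its underside, on the bench; z up. The middle-sized cup belongs in it. A third dish alike (inside diameter 68 mm) holds nuts and is not for use; the three dishes may stand in any order.
There are look-alikes about, which are no part of the job. What is shaped like the cup_medium but pink is not meant. What is shaped like the dish_medium but purple is not meant.

How it is judged (in metres and radians):
At the end, for the whole second after the job is handed in: The small cup stands in the smaller empty dish and the middle-sized cup in the larger empty dish, each with its axis within 18 mm of the dish's centre, its underside on the dish floor (less than 9 mm above the bench), upright within 10 degrees, and at rest (horizontal distance between cup_small and dish_small below 0.018 m and z of cup_small in the frame of dish_small below 0.009 m and angle between each of cup_small, cup_medium's own z axis and vertical below 0.17 rad and linear speed of each of cup_small, cup_medium below 0.03 m/s and horizontal distance between cup_medium and dish_medium below 0.018 m and z of cup_medium in the frame of dish_medium below 0.009 m); the robot touches nothing.
It also fails if it takes over 56 s, if anything falls off the work surface, if the arm or the gripper's body presses on something with over 40 N, if the wrist force passes 120 N, or if a joint passes its speed limit or range.

## Working session

There is one attempt and no reset: what is moved stays moved. The work goes in short steps, Python scripts to look and compute and a tool call to move; the robot and the scene stay as the last step left them, time stands still between calls to the robot, and variables do not carry over. Pictures are saved under pics/ and viewed, at most 10 in all, crops included, and the job is handed in when it is done.

Besides the shell and the picture viewer there is one more tool, called after ">>>" as name(argument=value, ...) on one line, values as JSON. move_arm: Moves the arm, as the interface text tells. Its arguments: {"type":"object","properties":{"moves":{"type":"array"}},"required":["moves"]}

```bash
mkdir -p pics; python3 - <<'E'
from plant import ctrl,vision
import cv2,numpy as np
o=ctrl.get_obs();print({k:np.round(v,3).tolist() for k,v in o.items()})
for n in("side","top"):
    im,d=vision.snapshot(n);np.savez(f"{n}0.npz",im=im,d=d)
    cv2.imwrite(f"pics/{n}0.png",im[:,:,::-1])
    m=vision.camera_model(n);print(n,m)
a=[cv2.imread(f"pics/{n}0.png") for n in("side","top")]
E
```

```text
{'clock': 0.0, 'joint_pos': [92.595, 20.591, 0.634, -0.02, -70.134, -16.507], 'qvel': [-0.1, 0.088, 0.032, 0.012, -0.011, -0.042], 'tau': [-0.0, -58.272, 29.306, 6.997, 0.007, -0.0], 'tool_pos': [0.162, 0.655, 0.234], 'orientation': [179.907, -0.008, -13.919], 'force': [-0.031, 0.461, 0.743], 'moment': [-0.002, 0.077, -0.026], 'gripper_force': 0.0, 'opening': 0.088}
side {'vertical_fov': 46.62194221370346, 'cx': 253.82399161053783, 'cy': 187.49687130336972, 'cam_to_world': array([[ 0.88601284, -0.22407735,  0.40591943,  0.23171164],
       [-0.46358927, -0.41275831,  0.78403799, -0.57954449],
       [-0.00813854, -0.88284762, -0.46958902,  0.44870356],
       [ 0.        ,  0.        ,  0.        ,  1.        ]])}
top {'vertical_fov': 43.780887598407226, 'cx': 261.4624125422419, 'cy': 184.64864914529346, 'cam_to_world': array([[ 0.02835508, -0.98596191,  0.16454513,  0.37763751],
       [-0.99952921, -0.02989626, -0.00689685, -0.00181833],
       [ 0.01171931, -0.16427211, -0.98634544,  0.9606481 ],
       [ 0.        ,  0.        ,  0.        ,  1.        ]])}
```

View pics/side0.png

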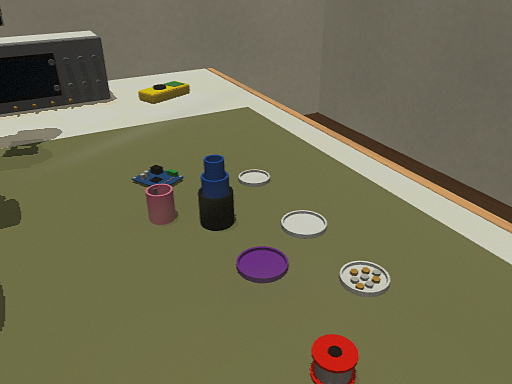

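View pics/top0.png

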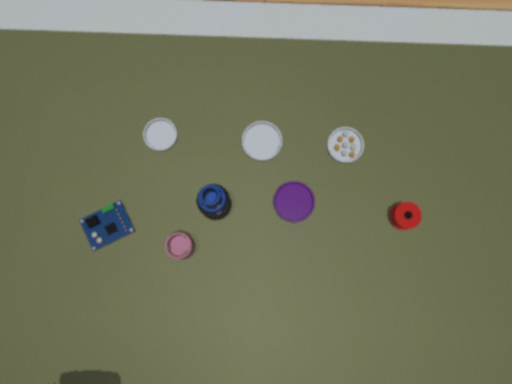

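The side view shows the nested stack at about (215,190), the small empty dish at (255,177), the larger empty dish at (304,224) and the nuts dish at (364,278). In the top view these are at (212,198), (160,135), (262,141) and (346,145). The pink cup is next to the stack, at top (179,245).

```bash
cat > h.py <<'E'
import numpy as np,cv2
from plant import ctrl,vision
def cloud(n,d):
    m=vision.camera_model(n);h,w=d.shape;f=h/2/np.tan(np.radians(m["vertical_fov"]/2))
    v,u=np.mgrid[:h,:w]
    P=np.stack([(u-m["cx"])/f*d,(v-m["cy"])/f*d,d,np.ones_like(d)],-1)@m["cam_to_world"].T
    return P[...,:3]
def snap(n):
    im,d=vision.snapshot(n);return im,cloud(n,d),d>0
def circ(xy,r=None):
    from scipy.optimize import least_squares
    c0=xy.mean(0)
    return least_squares(lambda p:np.hypot(*(xy-p[:2]).T)-(p[2] if r is None else r),[*c0,.02 if r is None else r][: (3 if r is None else 2)],loss='soft_l1',f_scale=.002).x
E
python3 - <<'E'
from h import *
box={"side":{"stack":(180,150,245,230),"ds":(235,165,275,190),"dm":(278,208,330,240)},"top":{"stack":(190,175,235,222),"ds":(138,113,182,156),"dm":(238,118,286,164)}}
for n in box:
    z=np.load(n+"0.npz");im=z["im"].astype(int);P=cloud(n,z["d"])
    g=P[300:330,100:180].reshape(-1,3) if n=="side" else P[280:340,250:350].reshape(-1,3)
    print(n,"bench z",np.median(g[:,2]))
    for k,(a,b,c,d) in box[n].items():
        I=im[b:d,a:c];Q=P[b:d,a:c]
        if k=="stack":
            mk=(I[...,2]>I[...,0]*1.8)&(I[...,2]>50)
            q=Q[mk];print(k,len(q),"zmax",np.percentile(q[:,2],[1,50,95,99]))
            for lo,hi in((.078,.095),(.105,.121),(.092,.102),(.122,.130)):
                s=q[(q[:,2]>lo)&(q[:,2]<hi)]
                if len(s)>8: print(lo,hi,len(s),"mean",s.mean(0).round(4),"fit",circ(s[:,:2]).round(4), "span",np.ptp(s,0).round(3))
        else:
            mk=(I.min(-1)>105)
            ctr,ax,ang=cv2.fitEllipse(cv2.convexHull(np.argwhere(mk)[:,::-1].astype(np.float32)))
            q=Q[mk];print(k,len(q),"z",np.percentile(q[:,2],[5,50,95]).round(4),"mid",((q.max(0)+q.min(0))/2).round(4),"span",np.ptp(q,0).round(4),"mean",q.mean(0).round(4))
E
```

```text
side bench z 0.0009912349231204765
stack 982 zmax [0.06408949 0.09755189 0.12969871 0.13072148]
0.078 0.095 236 mean [0.4884 0.0634 0.0865] fit [0.4947 0.081  0.024 ] span [0.046 0.043 0.017]
0.105 0.121 171 mean [0.4909 0.0713 0.1135] fit [0.4944 0.0805 0.0161] span [0.031 0.037 0.016]
0.092 0.102 193 mean [0.4891 0.0683 0.0971] fit [0.495  0.0814 0.0222] span [0.049 0.044 0.01 ]
0.122 0.13 149 mean [0.4941 0.0785 0.1264] fit [0.4946 0.0803 0.0157] span [0.034 0.035 0.008]
ds 320 z [0.003  0.005  0.0112] mid [ 0.456  -0.1638  0.2243] span [0.4485 0.8316 0.4488] mean [0.6363 0.2013 0.0088]
dm 830 z [0.0031 0.0047 0.0109] mid [ 0.4564 -0.2659  0.2244] span [0.4494 0.6272 0.4486] mean [ 0.6287 -0.0092  0.0088]
top bench z -0.0013391760401432196
stack 601 zmax [0.0466061  0.09488689 0.12859413 0.13034187]
0.078 0.095 181 mean [0.4928 0.0814 0.0869] fit [0.4905 0.0792 0.0183] span [0.048 0.048 0.017]
0.105 0.121 51 mean [0.4955 0.0827 0.1129] fit [0.4938 0.0821 0.0158] span [0.032 0.031 0.016]
0.092 0.102 160 mean [0.4916 0.0808 0.0956] fit [0.4948 0.0826 0.0223] span [0.048 0.049 0.009]
0.122 0.13 126 mean [0.4954 0.0835 0.127 ] fit [0.4954 0.0831 0.0158] span [0.036 0.034 0.008]
ds 960 z [-0.0014  0.0027  0.009 ] mid [0.5266 0.1203 0.4779] span [0.2979 0.2443 0.9656] mean [0.6368 0.2042 0.006 ]
dm 1367 z [-0.0017  0.0018  0.0085] mid [ 0.5268 -0.0059  0.4777] span [0.2984 0.0857 0.9659] mean [ 0.6302 -0.006   0.0038]
```

```bash
python3 - <<'E'
from h import *
box={"side":{"ds":(235,165,275,190),"dm":(278,208,330,240),"nuts":(335,258,395,298)},"top":{"ds":(138,113,182,156),"dm":(238,118,286,164),"nuts":(322,122,370,168),"pink":(160,225,200,265)}}
for n in box:
    z=np.load(n+"0.npz");im=z["im"].astype(int);P=cloud(n,z["d"])
    for k,(a,b,c,d) in box[n].items():
        I=im[b:d,a:c];Q=P[b:d,a:c]
        mk=((I.min(-1)>105) if k!="pink" else (I[...,0]>I[...,1]+25))&(z["d"][b:d,a:c]>0)
        q=Q[mk];q=q[np.hypot(*(q[:,:2]-np.median(q[:,:2],0)).T)<.05]
        c,r=cv2.minEnclosingCircle((q[:,:2]*1000).astype(np.float32))
        s=q[q[:,2]>.0085]
        print(n,k,len(q),"enc",np.round(c,1),round(r,1),"mean",q.mean(0).round(4),"span",np.ptp(q,0).round(4),"rimfit",circ(s[:,:2]).round(4) if len(s)>15 else len(s))
E
```

```text
side ds 317 enc [636.7 209.3] 45.4 mean [0.6388 0.2061 0.0061] span [0.078  0.0847 0.0127] rimfit [0.6355 0.2016 0.033 ]
side dm 816 enc [634.7  -7. ] 47.3 mean [ 0.6313 -0.0054  0.0057] span [0.093  0.0832 0.012 ] rimfit [ 0.629  -0.0079  0.0398]
side nuts 892 enc [ 631.7 -177.1] 44.9 mean [ 0.6282 -0.1794  0.0067] span [0.0851 0.0844 0.0121] rimfit [ 0.6262 -0.1801  0.0345]
top ds 957 enc [639.3 204.6] 38.0 mean [0.6376 0.2048 0.0031] span [0.074  0.0739 0.0185] rimfit [0.6362 0.2033 0.0328]
top dm 1365 enc [631.9  -6.7] 44.7 mean [ 0.6306 -0.006   0.0024] span [0.0885 0.0857 0.0181] rimfit [ 0.6289 -0.0061  0.0396]
top nuts 1051 enc [ 629.1 -179.3] 41.0 mean [ 0.6276 -0.1794  0.0029] span [0.0796 0.0789 0.0158] rimfit [ 0.6262 -0.1777  0.0354]
top pink 562 enc [409.8 144.3] 25.4 mean [0.4092 0.1458 0.0449] span [0.0503 0.0495 0.0647] rimfit [0.4091 0.1455 0.018 ]
```

>>> move_arm(moves=[8.76,0.92,0.95,0,0,0,0,8.76,1.84,1.91,0,0,0,0,8.76,2.77,2.86,0,0,0,0,8.76,3,3.1,0,0,0,0,8.76,3,3.1,0,0,0,0,8.76,3,3.1,0,0,0,0,8.76,3,3.1,0,0,0,0,8.76,3,3.1,0,0,0,0])

```text
clock: 0.9
tool_pos: [0.3111, 0.3974, 0.2345]
orientation: [-180.0, 0.0, -13.9]
force: [1.1, 0.5, -0.5]
opening: 0.0875
gripper_force: 0.0
```

>>> move_arm(moves=[8.76,3,3.1,0,0,0,0,8.76,3,3.1,0,0,0,0,8.76,3,3.1,0,0,0,0,8.76,3,3.1,0,0,0,0,8.76,3,3.1,0,0,0,0,8.76,3,3.1,0,0,0,0,8.76,2.5,2.6,0,0,0,0,8.76,1.5,1.5,0,0,0,0])

```text
clock: 1.7
tool_pos: [0.4697, 0.1237, 0.2345]
orientation: [180.0, 0.0, -14.0]
force: [0.4, 0.4, -0.6]
opening: 0.0875
gripper_force: 0.0
```

>>> move_arm(moves=[8.76,0,0,0,0,0,0,8.76,0,0,0,0,0,0])

```text
clock: 1.9
tool_pos: [0.4692, 0.1256, 0.2344]
orientation: [180.0, 0.0, -14.0]
force: [0.0, -0.3, -0.9]
opening: 0.0874
gripper_force: 0.0
```

>>> move_arm(moves=[8.76,1.2,1.2,1,0,0,0,8.76,1.2,1.2,2,0,0,0,8.76,0.8,0.86,2,0,0,0,8.76,0.36,0.4,2,0,0,0,8.76,0,0,1.4,0,0,0,8.76,0,0,0,0,0,0,8.76,0,0,0,0,0,0])

```text
clock: 2.6
tool_pos: [0.4951, 0.0831, 0.1509]
orientation: [180.0, -0.0, -13.8]
force: [0.4, -0.5, 0.3]
opening: 0.0874
gripper_force: 0.0
```

```bash
python3 - <<'E'
from h import *
im,P,ok=snap("side");cv2.imwrite("pics/s1.png",cv2.resize(im[70:262,116:372,::-1],None,fx=3,fy=3))
mk=(im[...,2]>im[...,0]*1.8)&(im[...,2]>50)&ok
q=P[mk];q=q[np.hypot(q[:,0]-.495,q[:,1]-.0815)<.03]
for lo,hi in((.105,.121),(.08,.095)):
    s=q[(q[:,2]>lo)&(q[:,2]<hi)];print(len(s),circ(s[:,:2]))
print(ctrl.get_obs()["tool_pos"])
E
```

```text
159 [0.4946302  0.08100164 0.01666893]
211 [0.49463375 0.0807491  0.02376853]
[0.49550812 0.08320212 0.15141523]
```

View pics/s1.png

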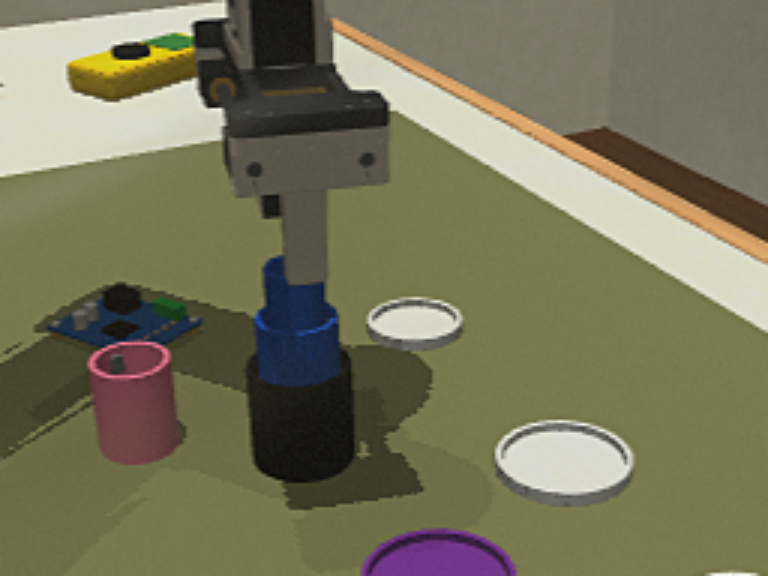

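The crop shows the jaws straddling the small cup: the near finger is at crop (305,240) and the cup rim at (295,265). The fit agrees to 2 mm, so I'll descend and grip.

>>> move_arm(moves=[8.76,0,0.16,1,0,0,0,8.76,0,0,1.5,0,0,0,8.76,0,0,1.2,0,0,0,8.76,0,0,0.4,0,0,0,8.76,0,0,0,0,0,0,5,0,0,0,0,0,0,4.2,0,0,0,0,0,0,4.2,0,0,0,0,0,0])

```text
clock: 3.45
tool_pos: [0.4952, 0.0811, 0.11]
orientation: [-180.0, -0.0, -13.9]
force: [0.2, 0.2, -0.8]
opening: 0.0688
gripper_force: 0.0
```

>>> move_arm(moves=[3,0,0,0,0,0,0,3,0,0,0,0,0,0,3,0,0,0,0,0,0,3,0,0,0,0,0,0,3,0,0,0,0,0,0])

```text
clock: 3.95
tool_pos: [0.4953, 0.0813, 0.1098]
orientation: [-180.0, -0.0, -13.9]
force: [0.0, 0.9, 1.1]
opening: 0.0356
gripper_force: 30.0
```

Gripped: opening 35.6 mm, 30 N. Next is a straight pull upward.

>>> move_arm(moves=[3,0,0,-0.3,0,0,0,3,0,0,-0.5,0,0,0,3,0,0,-0.7,0,0,0,3,0,0,-0.8,0,0,0,3,0,0,-1,0,0,0,3,0,0,-1,0,0,0,3,0,0,-1,0,0,0,3,0,0,-0.7,0,0,0])

```text
clock: 4.75
tool_pos: [0.4953, 0.0811, 0.171]
orientation: [-179.9, -0.1, -13.9]
force: [-0.7, -0.7, -0.8]
opening: 0.0353
gripper_force: 30.0
```

```bash
python3 - <<'E'
from h import *
for n in("side","top"):
    im,P,ok=snap(n)
    if n=="side":cv2.imwrite("pics/s2.png",cv2.resize(im[100:250,150:350,::-1],None,fx=3,fy=3))
    mk=(im[...,2]>im[...,0]*1.8)&(im[...,2]>50)&ok
    q=P[mk];q=q[np.hypot(q[:,0]-.495,q[:,1]-.0815)<.03]
    print(n,np.histogram(q[:,2],np.arange(.05,.2,.008)))
    for lo,hi in((.08,.095),(.125,.165)):
        s=q[(q[:,2]>lo)&(q[:,2]<hi)];print(len(s),circ(s[:,:2]) if len(s)>10 else 0)
E
```

```text
side (array([  0,  26, 105, 125, 169, 205,  60,   0,   0,   0,  17,  86,  85,
        39,  22,  20,  23,  30]), array([0.05 , 0.058, 0.066, 0.074, 0.082, 0.09 , 0.098, 0.106, 0.114,
       0.122, 0.13 , 0.138, 0.146, 0.154, 0.162, 0.17 , 0.178, 0.186,
       0.194]))
318 [0.49425477 0.07964587 0.02284671]
233 [0.49492522 0.08100819 0.01727585]
top (array([ 0,  0,  3,  4,  1, 16,  3,  0,  0,  0,  0,  0,  0,  0,  0,  0,  0,
        0]), array([0.05 , 0.058, 0.066, 0.074, 0.082, 0.09 , 0.098, 0.106, 0.114,
       0.122, 0.13 , 0.138, 0.146, 0.154, 0.162, 0.17 , 0.178, 0.186,
       0.194]))
6 0
0 0
```

View pics/s2.png

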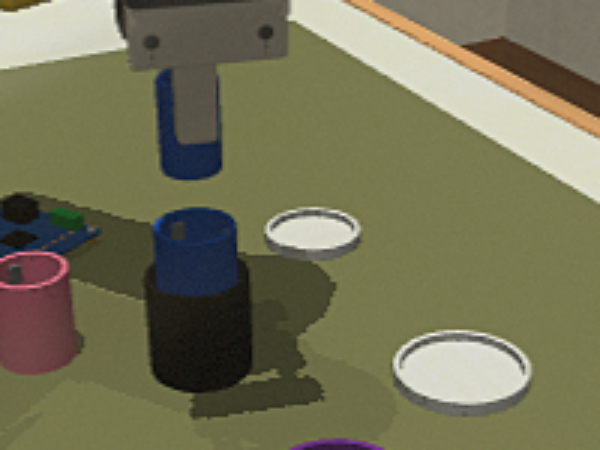

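The small cup is free, with its base at crop (190,172), which is z≈0.135. The medium cup is still in the black cup, rim at (195,220). Next stop is the small dish.

>>> move_arm(moves=[3,0.64,-0.91,0,0,0,0,3,1.29,-1.82,0,0,0,0,3,1.72,-2.43,0,0,0,0,3,1.93,-2.73,0,0,0,0,3,1.93,-2.73,0,0,0,0,3,1.61,-2.27,0,0,0,0,3,1.07,-1.52,0,0,0,0,3,0.55,-0.75,0,0,0,0])

```text
clock: 5.65
tool_pos: [0.6367, 0.2036, 0.1678]
orientation: [179.9, 0.1, -13.9]
force: [-0.2, -1.2, -1.5]
opening: 0.0358
gripper_force: 30.0
```

>>> move_arm(moves=[3,0,0,1,0,0,0,3,0,0,2,0,0,0,3,0,0,2,0,0,0,3,0,0,2,0,0,0,3,0,0,1.5,0,0,0,3,0,0,1,0,0,0,3,0,0,0,0,0,0])

```text
clock: 6.35
tool_pos: [0.6345, 0.2016, 0.0729]
orientation: [179.9, 0.1, -13.9]
force: [0.2, 0.2, 0.0]
opening: 0.036
gripper_force: 30.0
```

```bash
python3 - <<'E'
from h import *
print(ctrl.get_obs()["tool_pos"])
im,P,ok=snap("side");cv2.imwrite("pics/s3.png",cv2.resize(im[90:240,170:370,::-1],None,fx=3,fy=3))
mk=(im[...,2]>im[...,0]*1.8)&(im[...,2]>50)&ok
q=P[mk];q=q[np.hypot(q[:,0]-.636,q[:,1]-.2025)<.04]
print(np.percentile(q[:,2],[0,1,5]))
s=q[q[:,2]<.062];print(len(s),circ(s[:,:2]),circ(s[:,:2],.018))
E
```

```text
[0.6345494  0.2015833  0.07291438]
[0.03834089 0.03922681 0.04068993]
135 [0.63351752 0.20041378 0.01661612] [0.63417682 0.20187956]
```

View pics/s3.png

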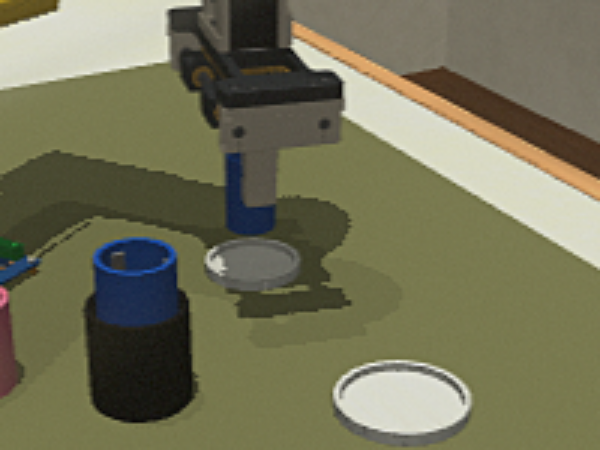

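The cup hangs above the small dish, base at crop (250,230) and dish at (252,260). It is within 2 mm of centre with its base at z≈0.037, so I'll lower it.

>>> move_arm(moves=[3,0,0,1,0,0,0,3,0,0,1,0,0,0,3,0,0,0.7,0,0,0,3,0,0,0.3,0,0,0,3,0,0,0.1,0,0,0,3,0,0,0.1,0,0,0,3,0,0,0,0,0,0])

```text
clock: 7.1
tool_pos: [0.6357, 0.2024, 0.0427]
orientation: [-180.0, -0.0, -13.9]
force: [0.7, -0.2, 0.2]
opening: 0.0357
gripper_force: 30.0
```

>>> move_arm(moves=[3,0,0,0.1,0,0,0,3,0,0,0,0,0,0])

```text
clock: 7.3
tool_pos: [0.6356, 0.2023, 0.0417]
orientation: [-180.0, -0.0, -13.9]
force: [0.3, 0.7, -0.3]
opening: 0.0356
gripper_force: 30.0
```

>>> move_arm(moves=[3,0,0,0.1,0,0,0,3,0,0,0,0,0,0])

```text
clock: 7.5
tool_pos: [0.6356, 0.2023, 0.0405]
orientation: [180.0, 0.0, -13.9]
force: [-0.2, -0.2, -1.4]
opening: 0.0358
gripper_force: 30.0
```

>>> move_arm(moves=[3,0,0,0.1,0,0,0,3,0,0,0,0,0,0])

```text
clock: 7.7
tool_pos: [0.6357, 0.2024, 0.0397]
orientation: [-180.0, -0.0, -13.9]
force: [-0.1, 0.6, 0.8]
opening: 0.0357
gripper_force: 30.0
```

>>> move_arm(moves=[3,0,0,0.1,0,0,0,3,0,0,0,0,0,0])

```text
clock: 7.9
tool_pos: [0.6358, 0.2024, 0.0397]
orientation: [-180.0, -0.0, -13.9]
force: [-2.5, 0.1, 7.9]
opening: 0.0361
gripper_force: 30.0
```

It touched down at 7.9 N. I'll let go and rise.

>>> move_arm(moves=[5,0,0,0,0,0,0,8.76,0,0,0,0,0,0,8.76,0,0,0,0,0,0,8.76,0,0,0,0,0,0,8.76,0,0,0,0,0,0,8.76,0,0,-0.5,0,0,0,8.76,0,0,-1,0,0,0,8.76,0,0,-2,0,0,0])

```text
clock: 8.7
tool_pos: [0.6348, 0.2019, 0.0732]
orientation: [179.9, 0.1, -13.9]
force: [0.9, 0.0, 0.2]
opening: 0.0868
gripper_force: 0.0
```

>>> move_arm(moves=[8.76,0,0,-2.5,0,0,0,8.76,0,0,-2.5,0,0,0,8.76,0,0,-2,0,0,0,8.76,0,0,-1,0,0,0,8.76,-0.64,0.91,0,0,0,0,8.76,-1.29,1.82,0,0,0,0,8.76,-1.72,2.43,0,0,0,0,8.76,-1.93,2.73,0,0,0,0])

```text
clock: 9.5
tool_pos: [0.5605, 0.1379, 0.1519]
orientation: [179.9, 0.1, -13.9]
force: [0.9, 0.1, 0.8]
opening: 0.0873
gripper_force: 0.0
```

>>> move_arm(moves=[8.76,-1.93,2.73,0,0,0,0,8.76,-1.61,2.27,0,0,0,0,8.76,-1.07,1.52,0,0,0,0,8.76,-0.55,0.75,0,0,0,0,8.76,0,0,0,0,0,0,8.76,0,0,0,0,0,0])

```text
clock: 10.1
tool_pos: [0.4953, 0.0812, 0.1534]
orientation: [-180.0, -0.0, -13.9]
force: [1.8, 0.4, -0.5]
opening: 0.0878
gripper_force: 0.0
```

```bash
python3 - <<'E'
from h import *
print(ctrl.get_obs()["tool_pos"])
for n in("side","top"):
    im,P,ok=snap(n);
    if n=="side":cv2.imwrite("pics/s4.png",cv2.resize(im[90:240,150:350,::-1],None,fx=3,fy=3))
    mk=(im[...,2]>im[...,0]*1.8)&(im[...,2]>50)&ok
    q=P[mk]
    s=q[np.hypot(q[:,0]-.636,q[:,1]-.2025)<.04]
    print(n,"small z",np.percentile(s[:,2],[1,50,99]),circ(s[s[:,2]>.02][:,:2],.018))
    s=q[(np.hypot(q[:,0]-.495,q[:,1]-.0815)<.04)]
    if n=="side":
        print("med z",np.percentile(s[:,2],[1,50,99]))
        t=s[(s[:,2]<.088)&(s[:,2]>.068)];print(circ(t[:,:2],.025))
E
```

```text
[0.49525377 0.08119695 0.15343903]
side small z [0.00637243 0.04079551 0.06111767] [0.63507836 0.20262603]
med z [0.06431789 0.0859958  0.09912987]
[0.49469563 0.08168459]Traceback (most recent call last):
  File "<stdin>", line 9, in <module>
    return _quantile_unchecked(
        a, q, axis, out, overwrite_input, method, keepdims, weights)
    return _ureduce(a,
                    func=_quantile_ureduce_func,
    ...<5 lines>...
                    overwrite_input=overwrite_input,
                    method=method)
    r = func(a, **kwargs)
    result = _quantile(arr,
                       quantiles=q,
    ...<2 lines>...
                       out=out,
                       weights=wgt)
    slices_having_nans = np.isnan(arr[-1, ...])
                                  ~~~^^^^^^^^^
IndexError: index -1 is out of bounds for axis 0 with size 0
```

View pics/s4.png

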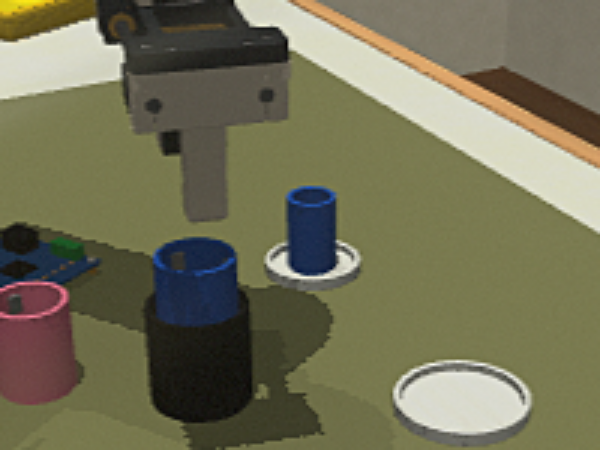

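The small cup stands centred in its dish at crop (312,230), with its top at 61 mm. The jaws are above the medium cup at (195,250), so I'll descend 7.5 cm and grip.

>>> move_arm(moves=[8.76,0,0,1,0,0,0,8.76,0,0,1.7,0,0,0,8.76,0,0,1.7,0,0,0,8.76,0,0,1.5,0,0,0,8.76,0,0,1,0,0,0,8.76,0,0,0.5,0,0,0,8.76,0,0,0.1,0,0,0,8.76,0,0,0,0,0,0])

```text
clock: 11.0
tool_pos: [0.4952, 0.0811, 0.0787]
orientation: [-180.0, -0.0, -13.9]
force: [0.4, 0.9, 0.5]
opening: 0.0879
gripper_force: 0.0
```

>>> move_arm(moves=[5.8,0,0,0,0,0,0,5.5,0,0,0,0,0,0,4.5,0,0,0,0,0,0,4,0,0,0,0,0,0,4,0,0,0,0,0,0,4,0,0,0,0,0,0,4,0,0,0,0,0,0])

```text
clock: 11.7
tool_pos: [0.4951, 0.0813, 0.0787]
orientation: [-180.0, -0.0, -13.9]
force: [-1.2, 2.2, 1.7]
opening: 0.0491
gripper_force: 30.0
```

>>> move_arm(moves=[4,0,0,-0.3,0,0,0,4,0,0,-0.5,0,0,0,4,0,0,-0.6,0,0,0,4,0,0,-0.8,0,0,0,4,0,0,-1,0,0,0,4,0,0,-1.2,0,0,0,4,0,0,-1.2,0,0,0,4,0,0,-0.8,0,0,0])

```text
clock: 12.5
tool_pos: [0.4955, 0.0811, 0.1445]
orientation: [-179.9, -0.1, -13.9]
force: [0.6, 0.6, -1.7]
opening: 0.0487
gripper_force: 30.0
```

```bash
python3 - <<'E'
from h import *
print(ctrl.get_obs()["tool_pos"])
im,P,ok=snap("side");cv2.imwrite("pics/s5.png",cv2.resize(im[90:240,150:350,::-1],None,fx=3,fy=3))
mk=(im[...,2]>im[...,0]*1.8)&(im[...,2]>50)&ok
q=P[mk];s=q[(np.hypot(q[:,0]-.495,q[:,1]-.0815)<.04)]
print("med z",np.percentile(s[:,2],[1,50,99]));t=s[s[:,2]<.13];print(len(t),circ(t[:,:2],.025))
E
```

```text
[0.49547504 0.08105755 0.14451594]
med z [0.10361332 0.12614699 0.16456619]
379 [0.4954632  0.08151048]
```

View pics/s5.png

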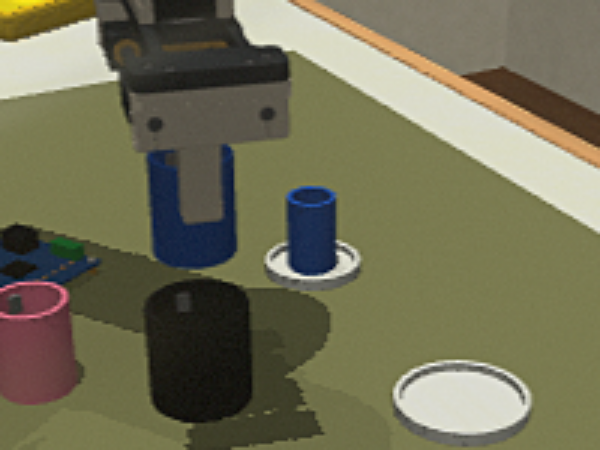

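The medium cup is free, with its base at crop (195,255), z≈0.102; the black cup is empty. Next stop is the larger dish.

>>> move_arm(moves=[4,0.9,0.32,0,0,0,0,4,1.8,0.64,0,0,0,0,4,2.4,0.85,0,0,0,0,4,2.7,0.96,0,0,0,0,4,2.7,0.96,0,0,0,0,4,2.3,0.8,0,0,0,0,4,1.5,0.53,0,0,0,0,4,0.78,0.28,0,0,0,0])

```text
clock: 13.35
tool_pos: [0.6293, -0.0085, 0.1413]
orientation: [179.9, 0.1, -14.0]
force: [-1.4, 0.6, -1.8]
opening: 0.0491
gripper_force: 30.0
```

>>> move_arm(moves=[4,0,0,1,0,0,0,4,0,0,2,0,0,0,4,0,0,1.8,0,0,0,4,0,0,1,0,0,0,4,0,0,0.5,0,0,0,4,0,0,0,0,0,0,4,0,0,0,0,0,0])

```text
clock: 14.05
tool_pos: [0.6288, -0.0069, 0.0802]
orientation: [-180.0, -0.1, -13.9]
force: [-0.6, 0.5, -0.5]
opening: 0.049
gripper_force: 30.0
```

```bash
python3 - <<'E'
from h import *
print(ctrl.get_obs()["tool_pos"])
im,P,ok=snap("side");cv2.imwrite("pics/s6.png",cv2.resize(im[110:260,200:400,::-1],None,fx=3,fy=3))
mk=(im[...,2]>im[...,0]*1.8)&(im[...,2]>50)&ok
q=P[mk];s=q[(np.hypot(q[:,0]-.629,q[:,1]+.007)<.04)]
print("med z",np.percentile(s[:,2],[1,50,99]));t=s[s[:,2]<.07];print(len(t),circ(t[:,:2],.025))
E
```

```text
[ 0.62882323 -0.00686793  0.08021333]
med z [0.03983792 0.06286927 0.10036932]
377 [ 0.62889004 -0.00644529]
```

View pics/s6.png

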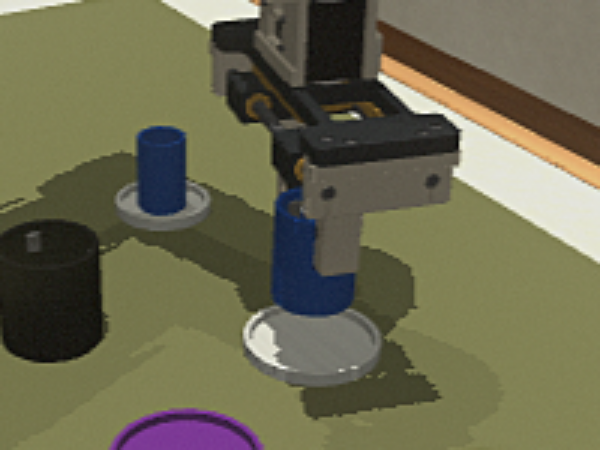

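The medium cup hangs upright over the larger dish, base at crop (313,305) and dish at (313,343). It is within 1 mm of centre with its base at z≈0.038, so I'll lower it about 34 mm.

>>> move_arm(moves=[4,0,0,1,0,0,0,4,0,0,1,0,0,0,4,0,0,0.7,0,0,0,4,0,0,0.3,0,0,0,4,0,0,0.1,0,0,0,4,0,0,0.1,0,0,0,4,0,0,0.1,0,0,0,4,0,0,0,0,0,0])

```text
clock: 14.9
tool_pos: [0.6286, -0.0071, 0.0468]
orientation: [-180.0, -0.0, -13.9]
force: [0.1, 0.4, -0.8]
opening: 0.049
gripper_force: 30.0
```

>>> move_arm(moves=[4,0,0,0.1,0,0,0,4,0,0,0,0,0,0])

```text
clock: 15.1
tool_pos: [0.6287, -0.007, 0.0467]
orientation: [-180.0, -0.1, -13.9]
force: [-2.8, 0.3, 5.6]
opening: 0.049
gripper_force: 30.0
```

Touchdown at 5.6 N. I'll release it and rise clear.

>>> move_arm(moves=[6,0,0,0,0,0,0,8.76,0,0,0,0,0,0,8.76,0,0,0,0,0,0,8.76,0,0,0,0,0,0,8.76,0,0,0,0,0,0,8.76,0,0,-0.5,0,0,0,8.76,0,0,-1,0,0,0,8.76,0,0,-2,0,0,0])

```text
clock: 15.9
tool_pos: [0.6276, -0.0073, 0.0803]
orientation: [179.9, 0.1, -13.9]
force: [-0.6, 0.8, 0.3]
opening: 0.0876
gripper_force: 0.0
```

>>> move_arm(moves=[8.76,0,0,-2.5,0,0,0,8.76,0,0,-2.5,0,0,0,8.76,0,0,-2.5,0,0,0,8.76,0,0,-2,0,0,0,8.76,0,0,-1,0,0,0,8.76,0,0,0,0,0,0,8.76,0,0,0,0,0,0])

```text
clock: 16.6
tool_pos: [0.628, -0.0071, 0.185]
orientation: [-180.0, 0.0, -13.9]
force: [0.2, -0.7, -0.3]
opening: 0.0871
gripper_force: 0.0
```

```bash
python3 - <<'E'
from h import *
im,P,ok=snap("side");cv2.imwrite("pics/s7.png",cv2.resize(im[110:260,200:400,::-1],None,fx=3,fy=3))
mk=(im[...,2]>im[...,0]*1.8)&(im[...,2]>50)&ok
q=P[mk]
for c,r in(((.629,-.007),.025),((.636,.2025),.018)):
    s=q[np.hypot(*(q[:,:2]-c).T)<.04]
    print(np.percentile(s[:,2],[1,50,99]),[circ(s[(s[:,2]>a)&(s[:,2]<a+.018)][:,:2],r) for a in(.015,.035)])
E
```

```text
[0.00668758 0.04578877 0.06675097] [array([ 0.62866034, -0.00644726]), array([ 0.62806461, -0.00693547])]
[0.00585918 0.03972129 0.0608971 ] [array([0.63533239, 0.20308088]), array([0.63535827, 0.20274196])]
```

View pics/s7.png

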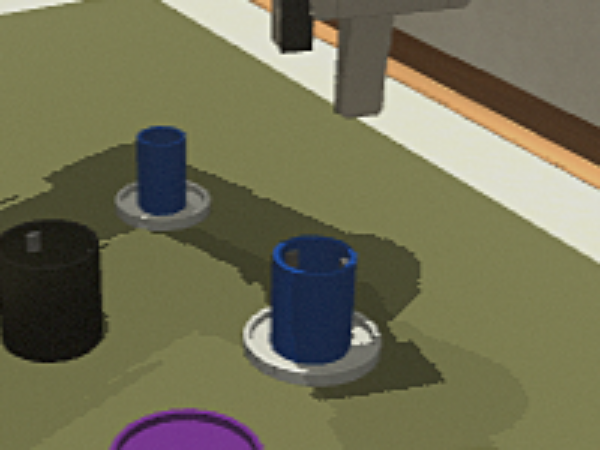

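Both cups stand upright and centred in their dishes, at crop (162,170) and (313,300). Their tops are at 61 and 66.5 mm, as they should be on a 4 mm floor, and the gripper is clear.

```bash
python3 -c "
from plant import ctrl
print(ctrl.close_job())"
```

```text
the job is handed in; nothing more can be done
None
```

I handed the job in at about 17 s of the 56 s allowed: the small blue cup stands in the smaller empty dish and the middle-sized one in the larger, both upright, centred to about 1 mm and released; no verdict was returned.

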